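# Fold up the gun hanger and lock it with its linch pin

## Robot

A 6-joint arm with a two-finger parallel gripper is mounted at the origin on a cart in front of the work surface, level with it; the furniture and walls round the work are solid. World frame = base frame: x ahead of the robot, y to its left, z up, the work surface at z = 0. Lengths are in mm, angles in rad, forces in N, time in s.
With the tool pointing down it reaches from about 275 to 1000 mm from the base axis. Payload 8.4 kg.
Tool frame: the origin (TCP) lies on the centre line of the jaws, within the pads' length; the fingertips stand r.tip_reach ahead of it and the grasp point (between the pads) lies 11 mm behind it (r.tip_reach is the distance from the TCP to the fingertips, in mm); z points along the fingers, y is the line along which they close (so a half turn about z gives the same grasp; the last joint's range is limited). The gripper opens to 85 mm and grips with 20 to 120 N. Pads are 22 mm wide; open, the fingers measure 114 mm over their backs; the gripper's body (76 mm by 85 mm) begins 54 mm behind the grasp point. The pads swing forward as they close: fully open they stand 13 mm farther back than shut.
Start: joints at [-1.209, 0.353, 1.633, -0, 1.155, -0.002], TCP at [222.391, -584.097, 211.081] pointing down, gripper open.
Joint ranges: [-2.63, 2.63], [-0.92, 2.1], [0.06, 2.66], [-1.3, 4.44], [0, 2.69], [-3.02, 3.02]. Speed limits (rad/s): [2.22, 2.22, 2.79, 3.14, 3.14, 3.14].

## Interface

Orientations are given as [roll, pitch, yaw] about the fixed x, y, z axes, in that order (R = Rz(yaw) Ry(pitch) Rx(roll)).
In Python, from rig import r gives the robot as it stands.
- The arm moves only by the tool carry_out, never from a script. Its argument "targets" is a list of rows, each an object with "dp": the shift along the tool's x, y, z in mm, a list of three; "yaw": the turn about the tool's z in degrees. A call has 1 to 12 rows; each row is the pose to reach, as a shift and turn from the pose commanded when the call began, along the tool's axes at that moment; what a row does not reach only later rows make up. A row lasts 1/8 s, in which the tool goes at most 62.5 mm and 10.7 degrees, less where a joint would pass 70% of its speed; a pose out of reach is approached as far as the arm can. A call with a gripper value outside its range is refused whole. "fingers" is the opening, from -1 (shut) to 1 (fully open), so that 0 is half open, set as the call begins (left out, the last holds). The fingers move at their own pace and stop on an object; "grip_force" is the grip in N (left out, the last holds). Time passes only in rows, so rows that repeat a pose let the fingers close. It gives the time, the measured TCP pose, the force, the opening and the grip force at its end, in the units of the state.
- r.sense(): the state, without advancing time (a new reading comes with each control period).
- r.grab_frame(name): name is "side" or "top" or "wrist"; returns the picture (384x512x3 uint8, red, green, blue); there is no depth.
- r.get_calibration(name): a dict with "fx", "fy", "cx", "cy" (pixels), "dist_coeffs" ([k1, k2, p1, p2, k3] as OpenCV has them; the pictures are not rectified), "rvec" (rotation vector, rad) and "tvec" (3), from world to camera coordinates, as OpenCV has them. Camera axes: x right, y down, z forward; pixel columns grow to the right and rows downward; lengths in mm; the calibration is good to about 2 mm. A picture is of the moment at which its call begins: read the wrist's pose just before it. get_calibration takes no time and is no camera call; for the wrist camera it gives the pose at the moment of the call.
- r.sign_off(): hands the job in; it is judged then, once.
The state is a dict: "clock": time; "qpos": joint angles; "qvel": joint speeds; "joint_efforts": joint torques, N m; "eef_pos": TCP position; "tcp_rot": TCP orientation; "contact_force": force on the tool from outside, world axes, zero at the start; "wrist_torque": the same for the moment, N m; "opening": opening from 0.0 (shut) to 1.0 (fully open); "grasp_force": force on a finger pad.
Only numpy, scipy, OpenCV 4.12 (cv2) and the standard library are available. Lean on these libraries where they do the work, as an engineer would, in place of code of your own. Each camera call takes 0.05 s, during which the arm holds its last target. There are 200 camera calls.

## Task

Swing the folded-down hanger post of the blue stand up until it stands fully upright in its fork. Then push the red-headed linch pin fully home through the fork in front of the post, and after that flip its brass ring over so that it snaps shut over the pin's far end. Do not shift or tip the spray gun, squeeze bottle, dropper bottle or paint cup standing around.

Things in the scene. Friction and masses are not known exactly. Their poses are not given: they have to be found in the camera images.
- stand: blue steel stand fixed to the bench; place and yaw vary. Origin on the bench top under the post's hinge; x away from the robot, y left, z up (turned by its yaw). Base plate x -170 to +45 mm, 80 mm wide, 8 mm thick. Post hinge along y at height 24 mm between cheeks 38 mm high, x and y up to +-25 mm. Back column at x 28 to 38 mm, y +-27 mm, 108 mm high
- fork_hole (a point): mouth of the linch pin's hole, at stand x -22, y -32, height 85 mm; the hole runs on along the stand's +y through both fork arms. The arms stand on both sides of the upright post, y +-17 to +-27 mm, heights 77 to 93 mm (97 behind x -5), reaching forward to x -34 mm; a bush reaches from the right arm to this mouth
- post (a joint): angle of the hanger post, rad: 0 = lying level toward the robot along the stand's -x, 1.571 = upright in the fork against its stop. Starts at 0.15 to 0.5. Aluminium tube 26 mm thick. Stiff hinge (0.30 N m friction): the post, about 0.25 kg, stays wherever it is left
- post_grip (a point): point on the post's axis 115 mm from its hinge, a place to take it (26 mm thick); 139 mm above the bench when upright
- post_end (a point): centre of the post's end, 148 mm from its hinge. The last 18 mm are a black rubber cap 29 mm thick. A small wire hook stands 30 mm off the axis 17 to 28 mm before the end, on the upper side when lying, on the far side when upright
- linch_pin (a joint): how far the linch pin is pushed in, m: starts at 0 to 0.006 with its tip held in the bush and right arm; 0.062 = home, shoulder against the bush. Slides along the stand's +y with about 4 N friction and stays where left. Steel shank 8 mm thick, red head 15 mm thick (18 at its shoulder). A post that is not upright blocks it
- pin_head (a point): centre of the flat outer end (20 mm disc) of the pin's 45 mm long red head, the face to push, toward the stand's +y. In the stand's frame x -22 mm, height 85 mm, y -139 mm plus the joint value (-77 mm when home). The shank's tip lies 114 mm further along +y: 10 mm past the far arm when home
- ring (a joint): angle of the ring, rad: 0 = open, pointing along the stand's -x and 10 degrees to -y; 1.745 = closed, pointing along +y, round both fork arms and over the pin's far end. Turns about an upright axis in the head, 37 mm inward of pin_head. Spring of about 0.09 N m per rad with dead point at 0.9: below it the ring springs open, above it it snaps shut
- ring_far (a point): point of the brass ring farthest from its hinge axis, 84 mm from it, at the pin's height. The ring is an upright circle of 5 mm wire, 84 mm across on the wire's centre line, which passes through the hinge axis; it covers heights 41 to 129 mm. On its way shut it passes the front of the fork
- spray_gun: spray gun lying on its side, 176x157x42 mm, bystander; origin under its middle
- squeeze_bottle: cream squeeze bottle with a red cap and bent spout, 63 mm in diameter, 193 mm high, bystander; origin under its middle
- dropper_bottle: brown dropper bottle, 37 mm in diameter, 117 mm high, bystander; origin under its middle
- paint_cup: small clear sample cup of paint, 51 mm in diameter, 46 mm high, bystander; origin under its middle
- blue_carton: blue box hanging from the shelf behind and to the right of the stand, fixed, an obstacle for the arm: it fills about x 0.56 to 0.72, y -0.08 to 0.16 m from 0.27 m above the bench upward

How it is judged:
By the outcome, as a careful person would: the job done as asked, in the order asked, and still so for the second after the job is handed in, with the robot touching nothing.
It also fails if it takes over 69 s, if anything falls off the work surface, if the arm or the gripper's body presses on something with over 40 N, if the wrist force passes 120 N, or if a joint passes its speed limit or range.

## Working session

There is one attempt and no reset: what is moved stays moved. The work goes in short steps, Python scripts to look and compute and a tool call to move; the robot and the scene stay as the last step left them, time stands still between calls to the robot, and variables do not carry over. Pictures are saved under pics/ and viewed, at most 10 in all, crops included, and the job is handed in when it is done.

Besides the shell and the picture viewer there is one more tool, called after "Request:" by a JSON object that holds its "op" and its "data". carry_out: Moves the arm, as the interface text tells. Its arguments: {"type":"object","properties":{"targets":{"type":"array","items":{"type":"object","properties":{"dp":{"type":"array","items":{"type":"number"}},"yaw":{"type":"number"}}}},"fingers":{"type":"number"},"grip_force":{"type":"number"}},"required":["targets"]}

```bash
ls; mkdir -p pics; python3 - <<'E'
from rig import r
import cv2,numpy as np
s=r.sense();print(s['eef_pos'],s['tcp_rot'],s['clock'],r.tip_reach)
a=[r.grab_frame(n) for n in("side","top")]
for n,i in zip(("side","top"),a):
    cv2.imwrite(f"pics/{n}0.png",cv2.cvtColor(i,cv2.COLOR_RGB2BGR))
    c=r.get_calibration(n);R=cv2.Rodrigues(np.array(c['rvec'],float))[0];print(n,(-R.T@np.array(c['tvec']).ravel()).round(),c['fx'],R[2].round(2))
E
```

```text
pics
[ 222.20705414 -583.63492021  210.39268154] [-3.14025771e+00 -1.02576852e-05  3.63766878e-01] 0.0 8.0
side [  68. 1112.  858.] 457.18200381016624 [ 0.34 -0.74 -0.57]
top [ 353.  240. 1388.] 398.3269029222043 [ 0.11 -0.01 -0.99]
```

View pics/side0.png

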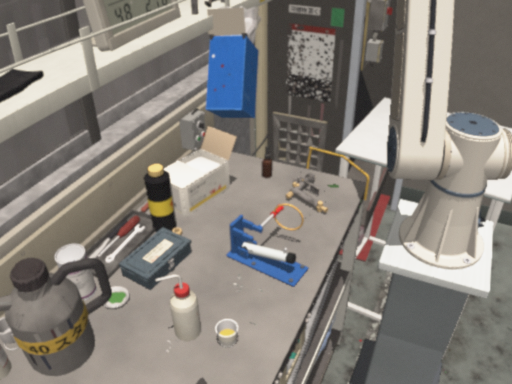

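View pics/top0.png

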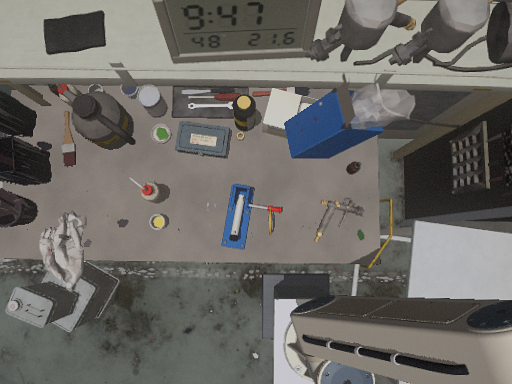

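The side view shows the blue stand at about (265,250), the black cap at (284,256), the red pin head at (277,212) and the ring at (290,217). In the top view the stand is at (238,215), the pin head at (275,210), the spray gun at (340,215) and the dropper at (353,168).

```bash
cat > h.py <<'E'
import cv2,numpy as np
def cam(c):
    K=np.array([[c['fx'],0,c['cx']],[0,c['fy'],c['cy']],[0,0,1.]]);D=np.array(c['dist_coeffs'],float)
    rv=np.array(c['rvec'],float).ravel();t=np.array(c['tvec'],float).ravel();R=cv2.Rodrigues(rv)[0]
    return K,D,rv,t,R
def ray(c,px):
    K,D,rv,t,R=cam(c);u=cv2.undistortPoints(np.array(px,float).reshape(-1,1,2),K,D).reshape(-1,2)
    return -R.T@t,(R.T@np.c_[u,np.ones(len(u))].T).T
def plane(c,px,z):
    o,d=ray(c,px);return o+d*((z-o[2])/d[:,2])[:,None]
def proj(c,P):
    K,D,rv,t,R=cam(c);return cv2.projectPoints(np.array(P,float).reshape(-1,1,3),rv,t,K,D)[0].reshape(-1,2)
def tri(c1,p1,c2,p2):
    A=np.zeros((3,3));b=np.zeros(3)
    for c,p in((c1,p1),(c2,p2)):
        o,d=ray(c,[p]);d=d[0]/np.linalg.norm(d[0]);M=np.eye(3)-np.outer(d,d);A+=M;b+=M@o
    return np.linalg.solve(A,b)
def frame(o,yaw):
    c,s=np.cos(yaw),np.sin(yaw);T=np.array([[c,-s,0],[s,c,0],[0,0,1.]]);return lambda P:np.atleast_2d(P)@T.T+np.array([o[0],o[1],0])
E
python3 - <<'E'
from h import *
from rig import r
T=cv2.imread('pics/top0.png');S=cv2.imread('pics/side0.png');ct,cs=r.get_calibration('top'),r.get_calibration('side')
def blobs(I,lo,hi,roi):
    h=cv2.cvtColor(I,cv2.COLOR_BGR2HSV);m=cv2.inRange(h,lo,hi);k=np.zeros_like(m);x0,y0,x1,y1=roi;k[y0:y1,x0:x1]=m[y0:y1,x0:x1]
    return k
for n,I,c,roi in(('top',T,ct,(210,175,300,255)),('side',S,cs,(215,200,320,290))):
    b=blobs(I,(100,120,50),(125,255,255),roi);cn=max(cv2.findContours(b,0,1)[0],key=cv2.contourArea)
    print(n,'blue hull',cv2.approxPolyDP(cv2.convexHull(cn),2,True).reshape(-1,2).tolist())
    b=blobs(I,(0,150,100),(6,255,255),roi)|blobs(I,(174,150,100),(180,255,255),roi);ys,xs=np.nonzero(b);print('red',xs.mean(),ys.mean(),xs.min(),xs.max(),ys.min(),ys.max())
    cv2.imwrite(f'pics/{n}c.png',cv2.resize(I[roi[1]:roi[3],roi[0]:roi[2]],None,fx=5,fy=5,interpolation=cv2.INTER_CUBIC))
E
python3 -c "
import cv2,numpy as np
a=cv2.imread('pics/topc.png');b=cv2.imread('pics/sidec.png');h=max(a.shape[0],b.shape[0])
f=lambda i:cv2.copyMakeBorder(i,0,h-i.shape[0],0,0,0)
o=np.hstack([f(a),f(b)]);print(a.shape,b.shape);cv2.imwrite('pics/c.png',cv2.resize(o,None,fx=.8,fy=.8))"
```

```text
top blue hull [[234, 184], [253, 189], [243, 248], [222, 245]]
red 274.52941176470586 208.84313725490196 267 280 206 212
side blue hull [[241, 216], [261, 227], [306, 267], [293, 285], [228, 255], [231, 224]]
red 277.7894736842105 209.73684210526315 273 282 206 214
(400, 450, 3) (450, 525, 3)
```

View pics/c.png

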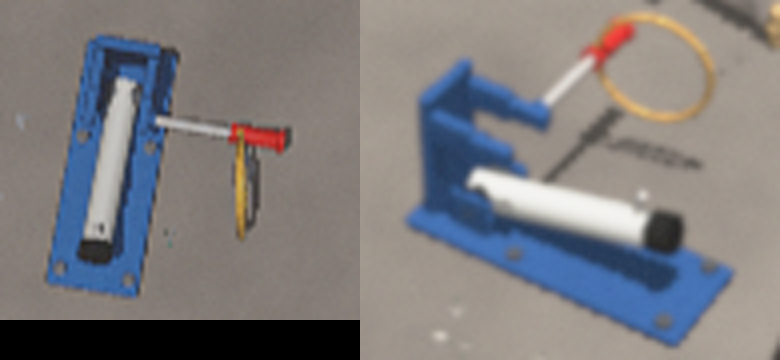

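```bash
python3 - <<'E'
from h import *
from rig import r
from scipy.optimize import least_squares
ct,cs=r.get_calibration('top'),r.get_calibration('side')
obs=[(ct,(-170,40,8),(221.9,245.5)),(ct,(-170,-40,8),(244,248.9)),(cs,(38,27,108),(230,224.5)),(cs,(38,-27,108),(241.2,215.5)),(cs,(-170,-40,8),(308.2,267.5)),(cs,(-170,40,8),(293,286.2)),(cs,(45,40,8),(227.5,254.7)),(ct,(38,27,108),(233,184.5))]
f=lambda p:np.concatenate([proj(c,frame(p[:2],p[2])(P))[0]-q for c,P,q in obs])
s=least_squares(f,[500,200,0],x_scale=[100,100,1]);print(s.x,np.degrees(s.x[2]),s.fun.reshape(-1,2).round(1).tolist())
c,n=np.cos(s.x[2]),np.sin(s.x[2]);
inv=lambda P:((P[0]-s.x[0])*c+(P[1]-s.x[1])*n,-(P[0]-s.x[0])*n+(P[1]-s.x[1])*c,P[2])
print('head',np.round(inv(tri(ct,(282,209.2),cs,(282.7,207)))))
e=inv(tri(ct,(234,237.5),cs,(291,258)));print('end',np.round(e),np.arctan2(e[2]-24,-e[0]))
F=frame(s.x[:2],s.x[2])
for k,P in dict(hole=(-22,-32,85),head=(-22,-139,85),grip=(-115*np.cos(.3),0,24+115*np.sin(.3))).items():print(k,F(P)[0].round())
for k,px,z in(('dropper',(353,168),60),('gunL',(320,241),20),('gun',(340,212),20),('cup',(158,222),30),('sq',(150,190),150)):print(k,plane(ct,[px],z)[0].round())
E
```

```text
[ 4.87564705e+02  2.80439623e+02 -1.50075729e-01] -8.598705864366503 [[-1.6, 0.5], [-0.7, 0.9], [-0.8, -0.3], [-0.1, -1.9], [1.3, -0.4], [1.5, -0.4], [-1.5, -0.3], [-0.1, -1.1]]
head [ -19. -146.   78.]
end [-133.   -3.   51.] 0.20071092240238822
hole [461. 252.  85.]
head [445. 146.  85.]
grip [379. 297.  58.]
dropper [ 595. -103.   60.]
gunL [347.   4.  20.]
gun [447. -66.  20.]
cup [404. 557.  30.]
sq [499. 558. 150.]
```

```bash
cat >> h.py <<'E'
ST=[487.6,280.4,-0.150]
def go(s,W,yaw=None):
    "world TCP target -> dp, yaw turn"
    from scipy.spatial.transform import Rotation as Q
    R=Q.from_euler('xyz',s['tcp_rot']).as_matrix()
    R=np.round(R,4);d=R.T@(np.array(W,float)-s['eef_pos'])
    w=s['tcp_rot'][2];return d.round(1).tolist(),None if yaw is None else round(-np.degrees(yaw-w),1)
E
python3 - <<'E'
from h import *
from rig import r
s=r.sense();F=frame(ST[:2],ST[2])
print(go(s,[*F((-113,0,0))[0][:2],215],-.15))
E
```

```text
([457.0, -768.6, -3.6], np.float64(29.4))
```

Request:
{"op": "carry_out", "data": {"targets": [{"dp": [457,-769,-4],"yaw": 29.4},{"dp": [457,-769,-4],"yaw": 29.4},{"dp": [457,-769,-4],"yaw": 29.4},{"dp": [457,-769,-4],"yaw": 29.4},{"dp": [457,-769,-4],"yaw": 29.4},{"dp": [457,-769,-4],"yaw": 29.4},{"dp": [457,-769,-4],"yaw": 29.4},{"dp": [457,-769,-4],"yaw": 29.4},{"dp": [457,-769,-4],"yaw": 29.4},{"dp": [457,-769,-4],"yaw": 29.4},{"dp": [457,-769,-4],"yaw": 29.4},{"dp": [457,-769,-4],"yaw": 29.4}], "fingers": 1}}

```text
clock: 1.6
eef_pos: [350.9, 156.8, 214.6]
tcp_rot: [-3.141, -0.001, -0.149]
contact_force: [1.2, -1.2, 0.8]
opening: 1.001
grasp_force: 0.0
```

Request:
{"op": "carry_out", "data": {"targets": [{"dp": [4,-138,0],"yaw": 0},{"dp": [4,-138,0],"yaw": 0},{"dp": [4,-138,0],"yaw": 0},{"dp": [4,-138,0],"yaw": 0}]}}

```text
clock: 2.1
eef_pos: [375.1, 290.5, 213.9]
tcp_rot: [3.14, 0.001, -0.148]
contact_force: [0.3, -0.5, 0.3]
opening: 1.0
grasp_force: 0.0
```

```bash
python3 - <<'E'
from h import *
from rig import r
s=r.sense();c=r.get_calibration('wrist');i=r.grab_frame('wrist');cv2.imwrite('pics/w1.png',cv2.cvtColor(i,cv2.COLOR_RGB2BGR))
print(s['eef_pos'],s['tcp_rot'],s['clock']);np.save('w1.npy',c,allow_pickle=True)
o,d=ray(c,[(256,192)]);print(o,d)
F=frame(ST[:2],ST[2])
P=F([(-170,40,8),(-170,-40,8),(-145,0,53.4),(-112.7,0,47),(-105,-117,85),(-22,-139,85),(-22,-32,85)])
print(proj(c,P).round().tolist())
E
```

```text
[375.05357736 290.46177303 213.90104199] [ 3.14037488e+00  8.24650091e-04 -1.47684081e-01] 2.1
[442.74857794 280.78856789 375.79969028] [[-0.26312853  0.04706714 -0.96368692]]
[[224.0, 209.0], [283.0, 209.0], [253.0, 201.0], [253.0, 173.0], [364.0, 174.0], [395.0, 90.0], [285.0, 89.0]]
```

View pics/w1.png

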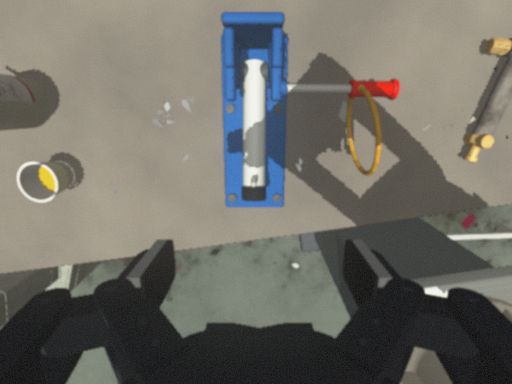

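Request:
{"op": "carry_out", "data": {"targets": [{"dp": [2.5,-5,60],"yaw": 0},{"dp": [2.5,-5,120],"yaw": 0},{"dp": [2.5,-5,160],"yaw": 0},{"dp": [2.5,-5,178],"yaw": 0},{"dp": [2.5,-5,178],"yaw": 0},{"dp": [2.5,-5,178],"yaw": 0}]}}

```text
clock: 2.9
eef_pos: [379.3, 294.5, 37.4]
tcp_rot: [-3.141, -0.001, -0.15]
contact_force: [-0.7, -0.4, 0.4]
opening: 0.999
grasp_force: 0.0
```

Request:
{"op": "carry_out", "data": {"targets": [{"dp": [0,0,0],"yaw": 0},{"dp": [0,0,0],"yaw": 0},{"dp": [0,0,0],"yaw": 0},{"dp": [0,0,0],"yaw": 0},{"dp": [0,0,0],"yaw": 0},{"dp": [0,0,0],"yaw": 0},{"dp": [0,0,0],"yaw": 0},{"dp": [0,0,0],"yaw": 0}], "fingers": -1, "grip_force": 30}}

```text
clock: 3.9
eef_pos: [378.9, 295.7, 36.6]
tcp_rot: [-3.14, -0.0, -0.15]
contact_force: [-2.4, 5.0, 0.7]
opening: 0.213
grasp_force: 25.9
```

Request:
{"op": "carry_out", "data": {"targets": [{"dp": [3.3,0,-12.7],"yaw": 0},{"dp": [8.2,0,-25.1],"yaw": 0},{"dp": [14.1,0,-36.3],"yaw": 0},{"dp": [21.9,0,-47.7],"yaw": 0},{"dp": [30.1,0,-57.2],"yaw": 0},{"dp": [40.3,0,-66.6],"yaw": 0},{"dp": [50.6,0,-74],"yaw": 0}]}}

```text
clock: 4.78
eef_pos: [429.6, 288.0, 110.5]
tcp_rot: [-3.14, -0.001, -0.149]
contact_force: [4.4, 7.0, -13.0]
opening: 0.057
grasp_force: 28.8
```

```bash
python3 - <<'E'
from rig import r
import cv2,numpy as np
w=r.grab_frame('wrist');s=r.grab_frame('side')
s=cv2.resize(s[180:290,210:330],None,fx=3.2,fy=3.2,interpolation=2)
s=cv2.copyMakeBorder(s,0,384-s.shape[0],0,0,0)
o=np.hstack([w[:,60:440],s]);print(o.shape);cv2.imwrite('pics/w2.png',cv2.cvtColor(o,cv2.COLOR_RGB2BGR))
E
```

```text
(384, 764, 3)
```

View pics/w2.png

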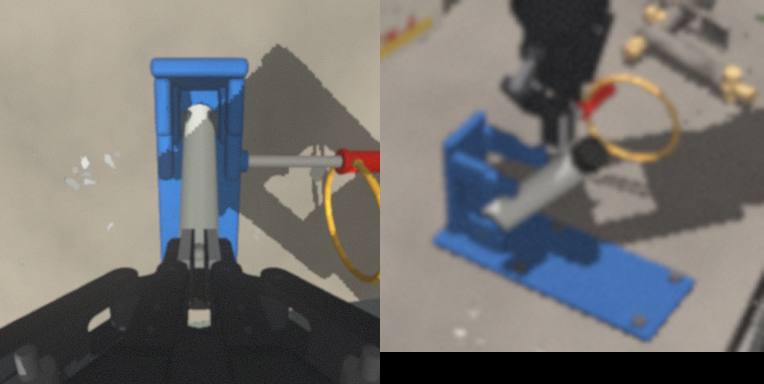

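The wrist picture shows the fingers on top of the tube at (200,250), holding the hook. The side crop shows the post about half way up, near 0.7 rad. The pads slid off the tube because they took it too high. I'll let go and push the post up from the robot's side with shut fingers.

Request:
{"op": "carry_out", "data": {"targets": [{"dp": [0,0,0],"yaw": 0},{"dp": [0,0,0],"yaw": 0},{"dp": [0,0,0],"yaw": 0},{"dp": [0,0,-50],"yaw": 0},{"dp": [0,0,-90],"yaw": 0},{"dp": [-40,0,-90],"yaw": 0},{"dp": [-94,0,-90],"yaw": 0},{"dp": [-96,0,-50],"yaw": 0},{"dp": [-96,0,4],"yaw": 0},{"dp": [-96,0,4],"yaw": 0}], "fingers": 0}}

```text
clock: 6.12
eef_pos: [331.3, 299.7, 104.0]
tcp_rot: [3.136, 0.005, -0.149]
contact_force: [-0.1, -0.5, 0.6]
opening: 0.498
grasp_force: 0.0
```

Request:
{"op": "carry_out", "data": {"targets": [{"dp": [0,0,0],"yaw": 0},{"dp": [0,0,0],"yaw": 0},{"dp": [0,0,0],"yaw": 0},{"dp": [0,0,0],"yaw": 0},{"dp": [0,0,0],"yaw": 0}], "fingers": -1}}

```text
clock: 6.75
eef_pos: [333.9, 301.8, 106.7]
tcp_rot: [-3.141, -0.0, -0.149]
contact_force: [0.1, -0.0, 0.4]
opening: -0.002
grasp_force: 0.0
```

```bash
python3 - <<'E'
from rig import r
import cv2,numpy as np
w=r.grab_frame('wrist');s=r.grab_frame('side')
s=cv2.resize(s[180:290,210:330],None,fx=3.2,fy=3.2,interpolation=2)
s=cv2.copyMakeBorder(s,0,384-s.shape[0],0,0,0)
o=np.hstack([w[:,60:440],s]);print(r.sense()['eef_pos']);cv2.imwrite('pics/w3.png',cv2.cvtColor(o,cv2.COLOR_RGB2BGR))
E
```

```text
[333.84051284 301.71132174 106.50462803]
```

View pics/w3.png

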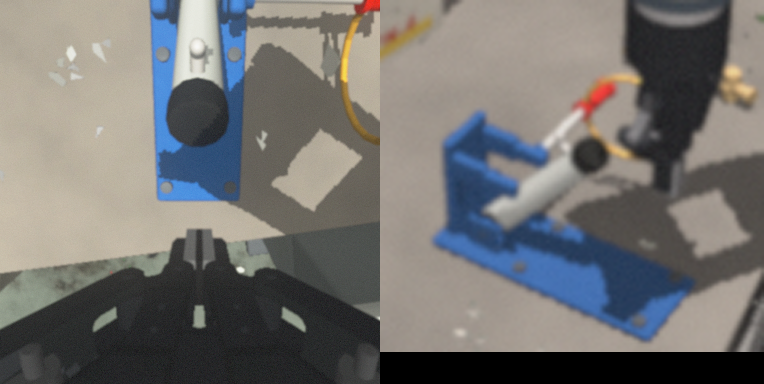

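Request:
{"op": "carry_out", "data": {"targets": [{"dp": [25,0,0],"yaw": 0},{"dp": [40,0,0],"yaw": 0},{"dp": [52,0,-3],"yaw": 0},{"dp": [64,0,-8],"yaw": 0},{"dp": [76,0,-14],"yaw": 0},{"dp": [88,0,-19],"yaw": 0},{"dp": [99,0,-21],"yaw": 0},{"dp": [110,0,-21],"yaw": 0},{"dp": [118,0,-21],"yaw": 0}]}}

```text
clock: 7.98
eef_pos: [450.8, 283.9, 127.1]
tcp_rot: [3.141, 0.001, -0.15]
contact_force: [-2.5, 0.7, 2.5]
opening: 0.0
grasp_force: 1.4
```

Request:
{"op": "carry_out", "data": {"targets": [{"dp": [4,0,0],"yaw": 0},{"dp": [8,0,0],"yaw": 0},{"dp": [10,0,0],"yaw": 0}]}}

```text
clock: 8.35
eef_pos: [460.4, 282.4, 127.2]
tcp_rot: [3.141, 0.0, -0.149]
contact_force: [-1.8, 0.3, 1.8]
opening: 0.001
grasp_force: 1.2
```

Request:
{"op": "carry_out", "data": {"targets": [{"dp": [3,0,0],"yaw": 0},{"dp": [6,0,0],"yaw": 0},{"dp": [6,0,0],"yaw": 0}]}}

```text
clock: 8.72
eef_pos: [464.6, 281.9, 127.4]
tcp_rot: [3.141, 0.003, -0.15]
contact_force: [-10.2, 2.6, 6.8]
opening: 0.003
grasp_force: 5.2
```

Request:
{"op": "carry_out", "data": {"targets": [{"dp": [1.5,0,0],"yaw": 0},{"dp": [3,0,0],"yaw": 0},{"dp": [3,0,0],"yaw": 0}]}}

```text
clock: 9.1
eef_pos: [464.8, 281.7, 127.3]
tcp_rot: [3.14, 0.008, -0.15]
contact_force: [-22.3, 7.0, 13.9]
opening: 0.006
grasp_force: 11.6
```

Request:
{"op": "carry_out", "data": {"targets": [{"dp": [-40,0,0],"yaw": 0},{"dp": [-60,0,-50],"yaw": 0},{"dp": [-60,30,-78],"yaw": 0},{"dp": [-60,90,-78],"yaw": 0},{"dp": [-60,150,-78],"yaw": 0},{"dp": [-60,165,-78],"yaw": 0},{"dp": [-60,165,-78],"yaw": 0},{"dp": [-60,165,-78],"yaw": 0}]}}

```text
clock: 10.1
eef_pos: [386.2, 128.1, 205.6]
tcp_rot: [-3.141, -0.001, -0.149]
contact_force: [-0.3, 0.5, -1.2]
opening: 0.001
grasp_force: 0.0
```

```bash
sed -i 's/^ST=.*/ST=[490,278,-0.150]/' h.py; python3 - <<'E'
from h import *
from rig import r
s=r.sense();c=r.get_calibration('wrist');i=cv2.cvtColor(r.grab_frame('wrist'),cv2.COLOR_RGB2BGR);print(s['eef_pos'],s['clock'])
h=cv2.cvtColor(i,cv2.COLOR_BGR2HSV);m=cv2.inRange(h,(0,150,90),(6,255,255))|cv2.inRange(h,(174,150,90),(180,255,255))
cn=max(cv2.findContours(m,0,1)[0],key=cv2.contourArea);x,y,w,hh=cv2.boundingRect(cn);print('red',x,y,w,hh)
F=frame(ST[:2],ST[2])
pts=dict(head=(-22,-139,85),hole=(-22,-32,85),ring=(-105,-117,85),posttop=(0,0,172),colL=(28,27,108),colR=(28,-27,108))
for k,P in pts.items():
    p=proj(c,F(P))[0];print(k,p.round());cv2.circle(i,tuple(int(v) for v in p),3,(0,255,0),1)
W=plane(c,[(x+w,y+hh/2)],85)[0];a=ST[2];d=W[:2]-ST[:2];print('head end stand',d[0]*np.cos(a)+d[1]*np.sin(a),-d[0]*np.sin(a)+d[1]*np.cos(a))
cv2.imwrite('pics/w4.png',i)
E
```

```text
[386.20757238 128.07291307 205.60522058] 10.1
red 185 116 48 20
head [233. 124.]
hole [124. 125.]
ring [214. 206.]
posttop [14. 96.]
colL [38. 67.]
colR [99. 66.]
head end stand -23.666035403436133 -138.6173289907184
```

View pics/w4.png

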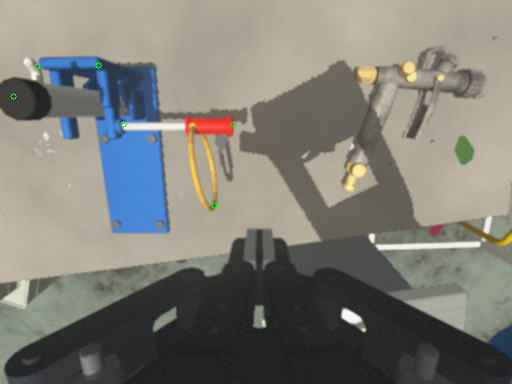

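The picture shows the post upright with its cap at (25,98). The pin head's end is at (233,125), the ring runs from (192,130) to (213,207), and the projected stand model fits. Next is the pin.

Request:
{"op": "carry_out", "data": {"targets": [{"dp": [30,8,0],"yaw": 0},{"dp": [58,8,10],"yaw": 0},{"dp": [58,8,60],"yaw": 0},{"dp": [58,8,110],"yaw": 0},{"dp": [58,8,124],"yaw": 0},{"dp": [58,8,124],"yaw": 0}]}}

```text
clock: 10.9
eef_pos: [441.6, 111.1, 81.2]
tcp_rot: [3.141, 0.001, -0.148]
contact_force: [0.4, 0.3, 0.2]
opening: -0.0
grasp_force: 0.0
```

Request:
{"op": "carry_out", "data": {"targets": [{"dp": [0,-10,0],"yaw": 0},{"dp": [0,-20,0],"yaw": 0},{"dp": [0,-30,0],"yaw": 0},{"dp": [0,-40,0],"yaw": 0},{"dp": [0,-50,0],"yaw": 0},{"dp": [0,-60,0],"yaw": 0},{"dp": [0,-66,0],"yaw": 0}]}}

```text
clock: 11.78
eef_pos: [451.2, 176.0, 81.3]
tcp_rot: [3.141, 0.001, -0.149]
contact_force: [-0.4, -4.3, 0.9]
opening: 0.003
grasp_force: 2.1
```

Request:
{"op": "carry_out", "data": {"targets": [{"dp": [0,-6,0],"yaw": 0},{"dp": [0,-11,0],"yaw": 0},{"dp": [0,-14,0],"yaw": 0},{"dp": [0,-14,0],"yaw": 0}]}}

```text
clock: 12.28
eef_pos: [453.5, 189.9, 81.4]
tcp_rot: [-3.141, 0.0, -0.149]
contact_force: [-1.1, -2.2, 0.2]
opening: 0.003
grasp_force: 1.1
```

Request:
{"op": "carry_out", "data": {"targets": [{"dp": [0,-2,0],"yaw": 0},{"dp": [0,-4,0],"yaw": 0},{"dp": [0,-4,0],"yaw": 0}]}}

```text
clock: 12.65
eef_pos: [454.1, 193.7, 81.4]
tcp_rot: [-3.142, 0.0, -0.149]
contact_force: [0.2, -3.4, 0.1]
opening: 0.004
grasp_force: 1.4
```

Now at stand y of about -89; creeping on.

Request:
{"op": "carry_out", "data": {"targets": [{"dp": [0,-2,0],"yaw": 0},{"dp": [0,-4,0],"yaw": 0},{"dp": [0,-4,0],"yaw": 0}]}}

```text
clock: 13.02
eef_pos: [454.7, 197.8, 81.4]
tcp_rot: [-3.141, -0.0, -0.149]
contact_force: [-0.9, -2.3, -1.0]
opening: 0.003
grasp_force: 1.3
```

Request:
{"op": "carry_out", "data": {"targets": [{"dp": [0,-1.5,0],"yaw": 0},{"dp": [0,-3,0],"yaw": 0},{"dp": [0,-3,0],"yaw": 0}]}}

```text
clock: 13.4
eef_pos: [455.2, 200.7, 81.5]
tcp_rot: [-3.141, -0.0, -0.149]
contact_force: [-0.1, -3.6, 0.5]
opening: 0.001
grasp_force: 1.4
```

Request:
{"op": "carry_out", "data": {"targets": [{"dp": [0,-1.5,0],"yaw": 0},{"dp": [0,-3,0],"yaw": 0},{"dp": [0,-3,0],"yaw": 0}]}}

```text
clock: 13.78
eef_pos: [455.6, 203.7, 81.4]
tcp_rot: [-3.141, -0.0, -0.149]
contact_force: [0.0, -3.5, 0.1]
opening: 0.003
grasp_force: 1.4
```

```bash
python3 - <<'E'
from h import *
from rig import r
s=r.sense();c=r.get_calibration('wrist');i=cv2.cvtColor(r.grab_frame('wrist'),cv2.COLOR_RGB2BGR);print(s['eef_pos'],s['contact_force'])
h=cv2.cvtColor(i,cv2.COLOR_BGR2HSV);m=cv2.inRange(h,(0,150,90),(6,255,255))|cv2.inRange(h,(174,150,90),(180,255,255))
cn=max(cv2.findContours(m,0,1)[0],key=cv2.contourArea);print('red',cv2.boundingRect(cn))
F=frame(ST[:2],ST[2])
for k,P in dict(headhome=(-22,-77,85),hole=(-22,-32,85)).items():
    p=proj(c,F(P))[0];print(k,p.round());cv2.circle(i,tuple(int(v) for v in p),3,(0,255,0),1)
sd=cv2.cvtColor(r.grab_frame('side'),cv2.COLOR_RGB2BGR)
sd=cv2.copyMakeBorder(cv2.resize(sd[170:290,210:310],None,fx=3.2,fy=3.2,interpolation=2),0,0,0,0,0)
cv2.imwrite('pics/w5.png',np.hstack([i[:,60:460],sd]))
E
```

```text
[455.6044589  203.65980269  81.4354398 ] [ 0.04012518 -3.45293707  0.09877447]
red (221, 217, 76, 31)
headhome [256. 230.]
hole [181. 230.]
```

View pics/w5.png

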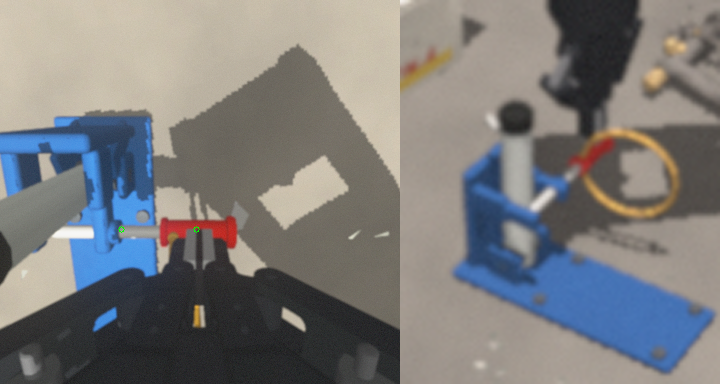

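```bash
python3 - <<'E'
from h import *
from rig import r
s=r.sense();c=r.get_calibration('wrist')
e=np.array(s['eef_pos'])
for dz in(-8,0,11,30):print(dz,proj(c,e+[0,0,dz])[0].round())
def st(W):
    a=ST[2];d=W[:2]-ST[:2];return (d[0]*np.cos(a)+d[1]*np.sin(a)).round(1),(-d[0]*np.sin(a)+d[1]*np.cos(a)).round(1)
for px in((297,232),(221,232),(181,230),(123,232)):print(px,st(plane(c,[px],85)[0]))
ct,cs=r.get_calibration('top'),r.get_calibration('side')
print(s['wrist_torque'],s['contact_force'])
i=r.grab_frame('wrist')
cv2.imwrite('pics/w6.png',cv2.resize(cv2.cvtColor(i[180:300,200:320],cv2.COLOR_RGB2BGR),None,fx=5,fy=5,interpolation=2))
E
```

```text
-8 [259. 224.]
0 [259. 229.]
11 [259. 236.]
30 [259. 252.]
(297, 232) (np.float64(-23.4), np.float64(-101.6))
(221, 232) (np.float64(-23.4), np.float64(-55.9))
(181, 230) (np.float64(-22.2), np.float64(-31.8))
(123, 232) (np.float64(-23.6), np.float64(3.7))
[-0.49920902  0.06965413 -0.01397449] [-1.15768339 -3.75537501 -0.67854181]
```

View pics/w6.png

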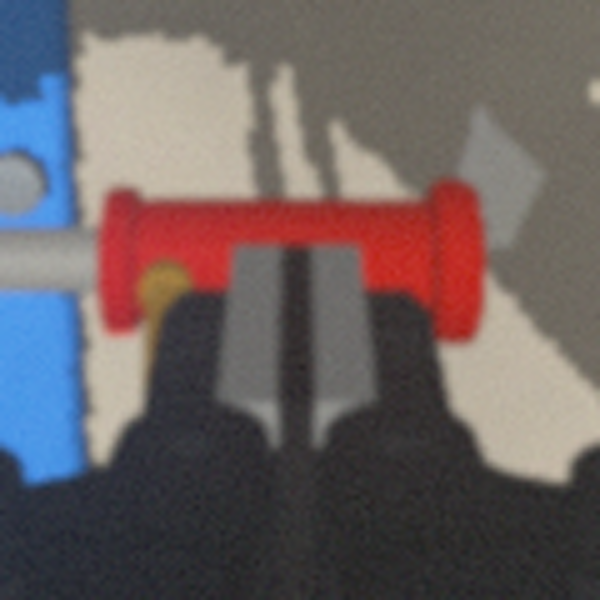

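The crop shows the shut fingertips lying over the head rather than behind it. They pushed the pin through the ring's hinge wire, and the head's end is now near stand y = -101. So the shut fingertips stand higher than I took them to be. I'll check that height in the side view.

```bash
python3 - <<'E'
from h import *
from rig import r
e=np.array(r.sense()['eef_pos']);cs=r.get_calibration('side');c=r.get_calibration('wrist')
for dz in(-8,0,10,20):print(dz,proj(cs,e+[0,0,dz])[0].round(1),'wrist +x face',proj(c,e+[10.9,-1.6,dz])[0].round())
S=r.grab_frame('side').astype(int)
x=int(round(proj(cs,e)[0][0]))
for v in range(196,226,1):print(v,S[v,x-2].tolist(),S[v,x].tolist(),S[v,x+2].tolist())
E
```

```text
-8 [269.9 220.5] wrist +x face [259. 208.]
0 [269.9 218.2] wrist +x face [259. 212.]
10 [270.  215.4] wrist +x face [259. 218.]
20 [270.  212.5] wrist +x face [259. 224.]
196 [35, 40, 42] [39, 41, 41] [36, 38, 37]
197 [37, 37, 39] [37, 39, 40] [38, 39, 41]
198 [40, 39, 43] [40, 39, 42] [42, 41, 42]
199 [34, 35, 38] [38, 37, 40] [32, 32, 36]
200 [36, 35, 39] [40, 37, 41] [39, 38, 39]
201 [38, 37, 39] [37, 38, 39] [43, 44, 44]
202 [44, 43, 45] [37, 34, 36] [50, 51, 53]
203 [41, 43, 43] [43, 41, 43] [56, 57, 57]
204 [45, 43, 47] [52, 52, 55] [79, 77, 77]
205 [39, 40, 42] [65, 64, 65] [97, 96, 96]
206 [38, 37, 41] [67, 65, 67] [102, 100, 99]
207 [39, 40, 42] [67, 66, 67] [102, 101, 99]
208 [41, 41, 42] [66, 65, 66] [104, 103, 102]
209 [40, 42, 44] [65, 64, 65] [104, 102, 101]
210 [38, 38, 41] [70, 66, 65] [117, 107, 97]
211 [39, 39, 41] [89, 76, 64] [154, 126, 91]
212 [54, 50, 48] [120, 95, 61] [174, 136, 83]
213 [86, 75, 63] [138, 105, 64] [149, 108, 70]
214 [112, 93, 72] [133, 95, 62] [134, 77, 61]
215 [120, 93, 62] [131, 73, 54] [140, 54, 51]
216 [128, 90, 56] [139, 51, 40] [144, 43, 41]
217 [132, 84, 53] [143, 42, 37] [137, 41, 38]
218 [137, 70, 47] [143, 40, 36] [125, 55, 53]
219 [144, 53, 42] [136, 43, 39] [103, 64, 61]
220 [154, 47, 41] [122, 51, 48] [89, 72, 69]
221 [157, 44, 42] [107, 64, 61] [84, 76, 73]
222 [146, 56, 53] [91, 73, 67] [85, 80, 76]
223 [125, 68, 57] [86, 77, 73] [82, 78, 74]
224 [122, 85, 61] [86, 80, 76] [85, 80, 77]
225 [142, 110, 72] [93, 83, 73] [82, 77, 74]
```

The side view puts the shut tips about 15–20 mm above the TCP, which agrees with the earlier slip off the tube. I'll lift, go back behind the head, lower the tool and push on the disc.

Request:
{"op": "carry_out", "data": {"targets": [{"dp": [0,4,-10],"yaw": 0},{"dp": [0,6,-30],"yaw": 0},{"dp": [0,48,-30],"yaw": 0},{"dp": [0,50,-10],"yaw": 0},{"dp": [0,50,13.5],"yaw": 0},{"dp": [0,50,13.5],"yaw": 0}]}}

```text
clock: 14.72
eef_pos: [447.5, 153.9, 67.5]
tcp_rot: [3.141, 0.002, -0.15]
contact_force: [-0.1, -0.1, -0.5]
opening: 0.001
grasp_force: 0.0
```

```bash
cat >> h.py <<'E'
def st(W,z=None):
    a=ST[2];d=np.array(W)[:2]-ST[:2];return np.round([d[0]*np.cos(a)+d[1]*np.sin(a),-d[0]*np.sin(a)+d[1]*np.cos(a)],1)
def look(r):
    s=r.sense();c=r.get_calibration('wrist');i=cv2.cvtColor(r.grab_frame('wrist'),cv2.COLOR_RGB2BGR)
    h=cv2.cvtColor(i,cv2.COLOR_BGR2HSV);m=cv2.inRange(h,(0,150,90),(6,255,255))|cv2.inRange(h,(174,150,90),(180,255,255))
    x,y,w,hh=cv2.boundingRect(max(cv2.findContours(m,0,1)[0],key=cv2.contourArea))
    print('tcp stand',st(s['eef_pos']),s['eef_pos'].round(1),'F',s['contact_force'].round(1),s['clock'])
    print('red',(x,y,w,hh),'ends stand',st(plane(c,[(x,y+hh/2)],85)[0]),st(plane(c,[(x+w,y+hh/2)],85)[0]));return i,c
E
python3 -c "
from h import *;from rig import r
i,c=look(r);cv2.imwrite('pics/w7.png',i)"
```

```text
tcp stand [ -23.4 -129.1] [447.5 153.9  67.5] F [-0.1 -0.1 -0.5] 14.725
red (123, 225, 86, 34) ends stand [-24.1 -53.2] [ -23.9 -101.4]
```

Request:
{"op": "carry_out", "data": {"targets": [{"dp": [0,-7,0],"yaw": 0},{"dp": [0,-14,0],"yaw": 0},{"dp": [0,-20,0],"yaw": 0},{"dp": [0,-25,0],"yaw": 0},{"dp": [0,-28,0],"yaw": 0},{"dp": [0,-28,0],"yaw": 0}]}}

```text
clock: 15.52
eef_pos: [452.5, 182.1, 68.1]
tcp_rot: [-3.141, -0.0, -0.149]
contact_force: [1.2, -0.3, 3.5]
opening: 0.004
grasp_force: 1.8
```

```bash
python3 -c "
from h import *;from rig import r
i,c=look(r)"
```

```text
tcp stand [ -22.7 -100.4] [452.5 182.1  68.1] F [ 1.2 -0.3  3.5] 15.525
red (164, 226, 82, 31) ends stand [-23.3 -47.4] [-23.1 -93.3]
```

Request:
{"op": "carry_out", "data": {"targets": [{"dp": [0,-4,0],"yaw": 0},{"dp": [0,-8,0],"yaw": 0},{"dp": [0,-8,0],"yaw": 0}]}}

```text
clock: 15.95
eef_pos: [453.8, 190.1, 68.0]
tcp_rot: [-3.141, -0.0, -0.149]
contact_force: [0.7, -1.8, 4.9]
opening: 0.0
grasp_force: 2.5
```

```bash
python3 -c "
from h import *;from rig import r
i,c=look(r);cv2.imwrite('pics/w8.png',cv2.resize(i[150:330,90:350],None,fx=3,fy=3))"
```

```text
tcp stand [-22.7 -92.3] [453.8 190.1  68. ] F [ 0.7 -1.8  4.9] 15.95
red (164, 226, 82, 31) ends stand [-23.3 -39.4] [-23.1 -85.2]
```

Request:
{"op": "carry_out", "data": {"targets": [{"dp": [0,-3,0],"yaw": 0},{"dp": [0,-6,0],"yaw": 0},{"dp": [0,-6,0],"yaw": 0}]}}

```text
clock: 16.38
eef_pos: [454.6, 195.9, 68.0]
tcp_rot: [-3.141, -0.0, -0.149]
contact_force: [1.5, -1.8, 4.3]
opening: -0.002
grasp_force: 2.8
```

Request:
{"op": "carry_out", "data": {"targets": [{"dp": [0,-2,0],"yaw": 0},{"dp": [0,-3,0],"yaw": 0},{"dp": [0,-3,0],"yaw": 0}]}}

```text
clock: 16.75
eef_pos: [455.0, 198.7, 68.0]
tcp_rot: [-3.141, -0.0, -0.149]
contact_force: [2.2, -3.8, 4.6]
opening: -0.001
grasp_force: 3.3
```

```bash
python3 -c "
from h import *;from rig import r
i,c=look(r)"
```

```text
tcp stand [-22.7 -83.7] [455.  198.7  68. ] F [ 2.2 -3.8  4.6] 16.75
red (163, 225, 83, 32) ends stand [-23.  -30.2] [-22.8 -76.5]
```

Request:
{"op": "carry_out", "data": {"targets": [{"dp": [0,-1,0],"yaw": 0},{"dp": [0,-2,0],"yaw": 0},{"dp": [0,-2,0],"yaw": 0}]}}

```text
clock: 17.18
eef_pos: [455.1, 199.9, 67.9]
tcp_rot: [3.141, -0.0, -0.149]
contact_force: [1.8, -8.1, 6.9]
opening: 0.001
grasp_force: 5.3
```

Request:
{"op": "carry_out", "data": {"targets": [{"dp": [0,-1,0],"yaw": 0},{"dp": [0,-1.5,0],"yaw": 0},{"dp": [0,-1.5,0],"yaw": 0}]}}

```text
clock: 17.55
eef_pos: [455.0, 200.1, 67.9]
tcp_rot: [3.138, 0.0, -0.148]
contact_force: [3.1, -15.5, 9.0]
opening: 0.001
grasp_force: 8.7
```

```bash
python3 -c "
from h import *;from rig import r
i,c=look(r)"
```

```text
tcp stand [-22.9 -82.2] [455.  200.1  67.9] F [  3.1 -15.5   9. ] 17.55
red (164, 225, 83, 32) ends stand [-23.1 -29.4] [-23.  -75.6]
```

The pin is at its stop: the head's end reads -75.6 and force rises without movement. Next I'll get behind the ring.

Request:
{"op": "carry_out", "data": {"targets": [{"dp": [0,10,0],"yaw": 0},{"dp": [0,15,-20],"yaw": 0},{"dp": [0,15,-72],"yaw": 0},{"dp": [-45,10,-72],"yaw": 0},{"dp": [-64,3,-72],"yaw": 0},{"dp": [-64,3,-40],"yaw": 0},{"dp": [-64,3,-8],"yaw": 0},{"dp": [-64,3,-8],"yaw": 0}]}}

```text
clock: 18.6
eef_pos: [389.5, 207.9, 73.8]
tcp_rot: [3.139, 0.005, -0.149]
contact_force: [-0.2, -0.3, -0.3]
opening: 0.003
grasp_force: 0.0
```

```bash
python3 - <<'E'
from h import *;from rig import r
i,c=look(r)
h=cv2.cvtColor(i,cv2.COLOR_BGR2HSV);m=cv2.inRange(h,(15,130,80),(30,255,255));ys,xs=np.nonzero(m);print('brass',xs.min(),xs.max(),ys.min(),ys.max())
F=frame(ST[:2],ST[2]);print(proj(c,F([(-22,-40,85),(-105,-54.6,85)])).round())
sd=cv2.cvtColor(r.grab_frame('side'),cv2.COLOR_RGB2BGR)
sd=cv2.resize(sd[170:290,210:310],None,fx=3.2,fy=3.2,interpolation=2)
cv2.imwrite('pics/w9.png',np.hstack([i[:,60:460],sd]))
E
```

```text
tcp stand [-88.9 -84.3] [389.5 207.9  73.8] F [-0.2 -0.3 -0.3] 18.6
red (151, 100, 93, 39) ends stand [-23.6 -28.7] [-23.6 -76.6]
brass 153 509 113 267
[[173. 116.]
 [209. 261.]]
```

View pics/w9.png

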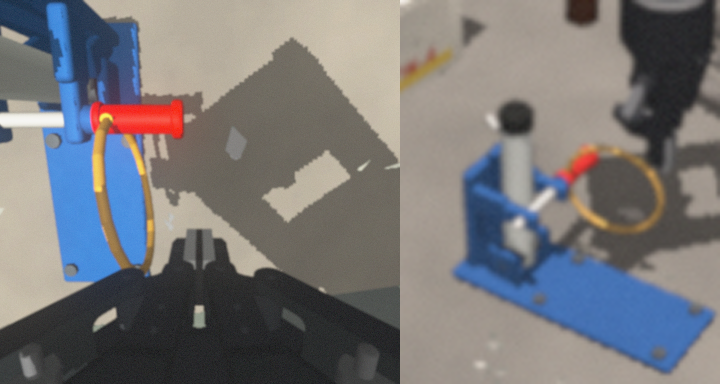

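The picture shows the head's shoulder against the bush at (93,118). The ring is open, from (106,118) to (130,268), and the fingers are on its outer side at (200,240). Now I'll swing the ring past its dead point.

Request:
{"op": "carry_out", "data": {"targets": [{"dp": [-1,-10,0],"yaw": 0},{"dp": [-1,-19,0],"yaw": 0},{"dp": [-3,-28,0],"yaw": 0},{"dp": [-5,-37,0],"yaw": 0},{"dp": [-5,-47,0],"yaw": 0},{"dp": [-4,-56,0],"yaw": 0},{"dp": [-1,-65,0],"yaw": 0},{"dp": [2,-73,0],"yaw": 0},{"dp": [7,-81,0],"yaw": 0},{"dp": [12,-89,0],"yaw": 0},{"dp": [21,-98,0],"yaw": 0},{"dp": [21,-98,0],"yaw": 0}]}}

```text
clock: 20.2
eef_pos: [428.0, 303.1, 76.0]
tcp_rot: [-3.141, -0.001, -0.149]
contact_force: [-0.4, 0.4, 0.4]
opening: 0.0
grasp_force: 0.0
```

```bash
python3 - <<'E'
from h import *;from rig import r
i,c=look(r);F=frame(ST[:2],ST[2])
def ringchk(img,c,name):
    h=cv2.cvtColor(img,cv2.COLOR_BGR2HSV);m=cv2.dilate(cv2.inRange(h,(13,110,70),(32,255,255)),np.ones((3,3)))
    t=np.linspace(0,2*np.pi,72)
    for ph in(-10,0,20,40,60,75,82,86,90):
        p=np.radians(ph);rad=42-42*np.cos(t);P=np.c_[-22-rad*np.cos(p),-40+rad*np.sin(p),85+42*np.sin(t)]
        q=proj(c,F(P)).round().astype(int);ok=(q[:,0]>=0)&(q[:,0]<512)&(q[:,1]>=0)&(q[:,1]<384)
        print(name,ph,(m[q[ok,1],q[ok,0]]>0).mean().round(2) if ok.any() else None)
ringchk(i,c,'wrist')
ringchk(cv2.cvtColor(r.grab_frame('side'),cv2.COLOR_RGB2BGR),r.get_calibration('side'),'side')
E
```

```text
tcp stand [-65.   15.5] [428.  303.1  76. ] F [-0.4  0.4  0.4] 20.2
red (366, 147, 69, 35) ends stand [-23.4 -42.8] [-23.2 -81.2]
wrist -10 0.03
wrist 0 0.03
wrist 20 0.04
wrist 40 0.04
wrist 60 0.1
wrist 75 0.18
wrist 82 0.21
wrist 86 0.26
wrist 90 0.49
side -10 0.0
side 0 0.0
side 20 0.0
side 40 0.0
side 60 0.03
side 75 0.03
side 82 0.1
side 86 0.1
side 90 0.19
```

Request:
{"op": "carry_out", "data": {"targets": [{"dp": [-40,0,0],"yaw": 0},{"dp": [-50,0,-50],"yaw": 0},{"dp": [-50,10,-110],"yaw": 0},{"dp": [-50,40,-125],"yaw": 0},{"dp": [-50,40,-125],"yaw": 0},{"dp": [-50,40,-125],"yaw": 0}]}}

```text
clock: 21.05
eef_pos: [371.3, 270.2, 200.5]
tcp_rot: [3.142, 0.0, -0.15]
contact_force: [-0.0, -0.1, -0.6]
opening: -0.002
grasp_force: 0.0
```

```bash
python3 - <<'E'
from h import *;from rig import r
i,c=look(r);F=frame(ST[:2],ST[2])
def ringchk(img,c,name):
    h=cv2.cvtColor(img,cv2.COLOR_BGR2HSV);m=cv2.dilate(cv2.inRange(h,(13,110,70),(32,255,255)),np.ones((3,3)))
    ys,xs=np.nonzero(m[:, :]);t=np.linspace(0,2*np.pi,72)
    for ph in(80,84,87,90,93,96):
        p=np.radians(ph);rad=42-42*np.cos(t);P=np.c_[-22-rad*np.cos(p),-40+rad*np.sin(p),85+42*np.sin(t)]
        q=proj(c,F(P)).round().astype(int);print(name,ph,(m[q[:,1],q[:,0]]>0).mean().round(2))
ringchk(i,c,'wrist')
# far end of brass & white tip & post cap
h=cv2.cvtColor(i,cv2.COLOR_BGR2HSV);m=cv2.inRange(h,(13,110,70),(32,255,255))
for ct in cv2.findContours(m,0,1)[0]:
    if cv2.contourArea(ct)>15:
        x,y,w,hh=cv2.boundingRect(ct);print('brass',(x,y,w,hh),st(plane(c,[(x,y+hh/2)],127)[0]),st(plane(c,[(x+w,y+hh/2)],127)[0]))
print('pred far/tip/head/posttop',proj(c,F([(-22,44,85),(-22,37,85),(-22,-77,85),(0,0,172)])).round().tolist())
k=cv2.inRange(h,(0,0,0),(180,255,60));k[230:]=0
x,y,w,hh=cv2.boundingRect(max([q for q in cv2.findContours(k,0,1)[0]],key=cv2.contourArea));print('dark',x,y,w,hh)
t0=cv2.imread('pics/top0.png').astype(int);t1=cv2.cvtColor(r.grab_frame('top'),cv2.COLOR_RGB2BGR).astype(int);d=(abs(t1-t0).max(2)>40)
for n,(x,y) in dict(gun=(340,215),dropper=(353,168),cup=(158,222),sq=(150,190)).items():print(n,d[y-15:y+15,x-15:x+15].mean().round(3))
E
```

```text
tcp stand [-116.2  -25.4] [371.3 270.2 200.5] F [-0.  -0.1 -0.6] 21.05
red (265, 75, 51, 22) ends stand [-23.6 -31.1] [-23.4 -78. ]
wrist 80 0.28
wrist 84 0.35
wrist 87 0.57
wrist 90 0.67
wrist 93 0.53
wrist 96 0.49
brass (15, 170, 15, 24) [-104.1  186.5] [-104.1  172.9]
brass (457, 134, 27, 27) [ -74.3 -191. ] [ -74.1 -214.4]
brass (179, 77, 99, 12) [-24.9  36.8] [-25.  -40.3]
brass (480, 34, 25, 17) [   6.  -194.9] [   6.6 -214.9]
pred far/tip/head/posttop [[183.0, 84.0], [191.0, 84.0], [315.0, 84.0], [217.0, 32.0]]
dark 210 32 30 31
gun 0.0
dropper 0.0
cup 0.0
sq 0.0
```

```bash
python3 - <<'E'
from h import *;from rig import r
F=frame(ST[:2],ST[2])
for n in('side','wrist'):
    c=r.get_calibration(n);i=cv2.cvtColor(r.grab_frame(n),cv2.COLOR_RGB2BGR);p=proj(c,F((0,0,163)))[0];x,y=p.round().astype(int)
    R=14 if n=='side' else 45;x0,y0=max(x-R,0),max(y-R,0);k=(i[y0:y+R,x0:x+R].max(2)<75)
    nl,l,s,ce=cv2.connectedComponentsWithStats(k.astype(np.uint8))
    for j in range(1,nl):
        if s[j,4]>25:print(n,'pred',p.round(1),'dark',s[j]+[x0,y0,0,0,0],(ce[j]+[x0,y0]).round(1))
    for a in(1.40,1.50,1.571):print(a,proj(c,F((-139*np.cos(a),0,24+139*np.sin(a))))[0].round(1))
E
```

```text
side pred [246.2 206.1] dark [241 202  10  10  77] [245.8 206.8]
1.4 [253.9 209.8]
1.5 [249.4 207.5]
1.571 [246.2 206.1]
wrist pred [219.2  35. ] dark [ 196   11   46   52 1746] [219.2  36.5]
1.4 [220.7  75.1]
1.5 [219.7  51.9]
1.571 [219.2  34.9]
```

The post is upright, the pin is home, the ring is shut and the bystanders have not moved.

```bash
python3 -c "
from rig import r
print(r.sign_off())"
```

```text
the job is handed in; nothing more can be done
None
```

I've handed the job in: the last camera checks showed the post upright, the pin fully home, the ring snapped shut over its far end and the bystanders unmoved, but the sign-off gave no verdict.

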